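# Find and seat the rocking cover of a bit chest

### The arm

A 6-joint arm with a two-finger parallel gripper is mounted at the origin on the work surface; the furniture and walls round the work are solid. World frame = base frame: x ahead of the robot, y to its left, z up, the work surface at z = 0. Lengths are in m, angles in rad, forces in N, time in s.
With the tool pointing down it reaches from about 0.4 to 0.825 m from the base axis. Payload 7 kg.
Tool frame: the origin (TCP) lies at the centre of the arm's flange, where the gripper is bolted on; the fingertips stand 178 mm ahead of it and the grasp point (between the pads) lies ahead of it (tcp_to_grasp is the z of the grasp point in the tool frame, in m); z points along the fingers, x is the direction in which the jaws open and shut, and the axes are right-handed (so a half turn about z gives the same grasp; the last joint's range is limited). The gripper opens to 88 mm and grips with 3 to 60 N. Pads are 19 mm wide; open, the fingers measure 130 mm over their backs; the gripper's body (78 mm by 193 mm) begins 47 mm behind the grasp point.
Start: joints at [-0.881, 0.359, 0.012, 0, -1.224, -0.288], TCP at [0.264, -0.621, 0.405] pointing down, gripper open.
Joint ranges: [-3.07, 3.07], [-1.43, 2.12], [-1.02, 1.25], [-3.03, 1.67], [-3.05, -0], [-3.03, 3.03]. Speed limits (rad/s): [2.39, 2.39, 3.01, 3.14, 3.14, 3.14].

### API

Orientations are given as [roll, pitch, yaw] about the fixed x, y, z axes, in that order (R = Rz(yaw) Ry(pitch) Rx(roll)).
In Python, from station import get_state, grab_frame, job_done, tcp_to_grasp gives the robot as it stands.
- The arm moves only by the tool drive_tool, never from a script. Its argument "moves" is a list of rows, each a list of 7 numbers: the shift along the tool's x, y, z in mm, then the turn, a rotation vector about the tool's x, y, z in degrees, then the closure, from -1 (fully open) to 1 (shut), so that 0 is half open. In form: [[dx, dy, dz, ax, ay, az, claw], ...]. A call has 1 to 12 rows; each row is the pose to reach, as a shift and turn from the pose commanded when the call began, along the tool's axes at that moment; what a row does not reach only later rows make up. A row lasts 1/8 s, in which the tool goes at most 62.5 mm and 10.7 degrees, less where a joint would pass 70% of its speed; a pose out of reach is approached as far as the arm can. A call with a gripper value outside its range is refused whole. The fingers move at their own pace and stop on an object; "grip_force" is the grip in N (left out, the last holds). Time passes only in rows, so rows that repeat a pose let the fingers close. It gives the time, the measured TCP pose, the force and the opening at its end, in the units of the state.
- get_state(): the state, without advancing time (a new reading comes with each control period).
- grab_frame(name): name is "side" or "top"; returns a dict with "img" (400x640x3 uint8, red, green, blue), "range_z" (400x640 float32, m along the optical axis (not along the pixel's ray), 0 where there is no reading), "fovy" (degrees; the focal length in pixels is half the picture's height over the tangent of half this angle, whatever the lens; pixels are square), "cx", "cy" (the principal point, pixels), "k1" (the pictures are not rectified: a ray, as slopes to the right and down, at radius r is drawn at 1 + k1 r^2 times it, then the intrinsics apply), "rvec" (rotation vector, rad) and "tvec" (3), from world to camera coordinates, as OpenCV has them. Camera axes: x right, y down, z forward; pixel columns grow to the right and rows downward; lengths in m; the calibration is good to about 2 mm. A picture is of the moment at which its call begins.
- job_done(): hands the job in, once; it reports no verdict.
The state is a dict: "t": time; "q": joint angles; "qd": joint speeds; "joint_efforts": joint torques, N m; "eef_pos": TCP position; "ee_rot": TCP orientation; "force": force on the tool from outside, world axes, zero at the start; "moment": the same for the moment, N m; "width": finger opening in m.
Only numpy, scipy, OpenCV 4.12 (cv2) and the standard library are available. Lean on these libraries where they do the work, as an engineer would, in place of code of your own. Each camera call takes 0.05 s, during which the arm holds its last target. There are 200 camera calls.

### The job

One of the four identical square covers on the wooden bit chest is not seated. With the closed fingertips, press down on a side edge of one cover after another until you find the one that rocks, then press firmly on the middle of that cover until it is fully home, flat on its ledge. Do not grip or lift anything, and leave the tin, bolt and file handle beside the chest where they are.

Things in the scene. Friction and masses are not known exactly. Their poses are not given: they have to be found in the camera images.
- chest: dark wooden block fixed to the bench, 212 x 212 mm, upper face 40 mm above the bench; four square wells 81 mm wide, centres at x = +-48, y = +-48 mm. Round each well runs a ledge 9 mm wide, 10 mm below the block's upper face; it stands on four round feet 22 mm high at its corners. Origin: middle of the block on the bench plane, x and y along the sides
- cover_a_top (a point): One of the four identical covers (pale wood, 76 x 76 x 14 mm, upper faces 4 to 10 mm above the block's, sound or not): centre of its upper face, on its brass screw head; z = normal of the face, x and y along its sides as the chest's. Which cover lies in which well changes. A sound cover is as solid as the block; height does not tell.
- cover_b_top (a point): One of the four identical covers (pale wood, 76 x 76 x 14 mm, upper faces 4 to 10 mm above the block's, sound or not): centre of its upper face, on its brass screw head; z = normal of the face, x and y along its sides as the chest's. Which cover lies in which well changes. The unseated cover weighs about 0.12 kg and rides 5 mm high on a round catch 16 mm across under its middle.
- cover_c_top (a point): One of the four identical covers (pale wood, 76 x 76 x 14 mm, upper faces 4 to 10 mm above the block's, sound or not): centre of its upper face, on its brass screw head; z = normal of the face, x and y along its sides as the chest's. Which cover lies in which well changes. Pressed 26 mm from the centre towards a side, with 5 to 10 N, the unseated cover tips about 0.17 rad; let go, it rocks back.
- cover_d_top (a point): One of the four identical covers (pale wood, 76 x 76 x 14 mm, upper faces 4 to 10 mm above the block's, sound or not): centre of its upper face, on its brass screw head; z = normal of the face, x and y along its sides as the chest's. Which cover lies in which well changes. Pressed on its centre with over 13 N (15 to 20 N is right) the unseated cover sinks 5 mm and stays, 44 mm above the bench.
- screw_tin: grey round tin, 64 mm across, 45 mm high, loose beside the chest on its far (+x) side; origin at the centre of the underside; to be left alone
- wing_bolt: grey bolt with a wing nut, 45 x 77 x 18 mm, lying loose beside the chest on its left (+y) side; to be left alone
- file_handle: brown wooden file handle, 30 x 95 x 30 mm, lying loose beside the chest on its right (-y) side; to be left alone
Mind the look-alikes: they are no part of the job. Leave any orange look-alike of the part that bears cover_c_top alone.

How it is judged:
On the way, in this order (a step that is already met when the one before it is completed fails the run):
1. the unseated cover is pressed at its edge and rocks (tips by more than 0.04 rad) (angle between any of cover_a_top, cover_b_top, cover_c_top, cover_d_top's own z axis and vertical above 0.04 rad), for 0.1 s.
2. the unseated cover is pressed down flat on its ledge (((distance of cover_a_top from where it was at the start of the episode above 0.004 m and z of cover_a_top in the frame of chest between 0.0415 and 0.0455 m and angle between cover_a_top's own z axis and vertical below 0.03 rad) or (distance of cover_b_top from where it was at the start of the episode above 0.004 m and z of cover_b_top in the frame of chest between 0.0415 and 0.0455 m and angle between cover_b_top's own z axis and vertical below 0.03 rad) or (distance of cover_c_top from where it was at the start of the episode above 0.004 m and z of cover_c_top in the frame of chest between 0.0415 and 0.0455 m and angle between cover_c_top's own z axis and vertical below 0.03 rad) or (distance of cover_d_top from where it was at the start of the episode above 0.004 m and z of cover_d_top in the frame of chest between 0.0415 and 0.0455 m and angle between cover_d_top's own z axis and vertical below 0.03 rad))), for 0.2 s.
At the end, for the whole second after the job is handed in: the cover that was unseated lies fully down in its well: its upper face 41.5 to 45.5 mm above the bench (44 when home), level within 0.03 rad, and it has gone down there from its start (moved more than 4 mm) (((distance of cover_a_top from where it was at the start of the episode above 0.004 m and z of cover_a_top in the frame of chest between 0.0415 and 0.0455 m and angle between cover_a_top's own z axis and vertical below 0.03 rad) or (distance of cover_b_top from where it was at the start of the episode above 0.004 m and z of cover_b_top in the frame of chest between 0.0415 and 0.0455 m and angle between cover_b_top's own z axis and vertical below 0.03 rad) or (distance of cover_c_top from where it was at the start of the episode above 0.004 m and z of cover_c_top in the frame of chest between 0.0415 and 0.0455 m and angle between cover_c_top's own z axis and vertical below 0.03 rad) or (distance of cover_d_top from where it was at the start of the episode above 0.004 m and z of cover_d_top in the frame of chest between 0.0415 and 0.0455 m and angle between cover_d_top's own z axis and vertical below 0.03 rad))); the robot touches nothing.
It fails at once if the loose cover is lifted or tipped out of its well (z of any of cover_a_top, cover_b_top, cover_c_top, cover_d_top in the frame of chest above 0.057 m or angle between any of cover_a_top, cover_b_top, cover_c_top, cover_d_top's own z axis and vertical above 0.4 rad).
It fails at once if the screw tin is moved by more than 20 mm (distance of screw_tin from where it was at the start of the episode above 0.02 m).
It fails at once if the wing bolt is moved by more than 20 mm (distance of wing_bolt from where it was at the start of the episode above 0.02 m).
It fails at once if the file handle is moved by more than 20 mm (distance of file_handle from where it was at the start of the episode above 0.02 m).
It also fails if it takes over 58 s, if anything falls off the work surface, if the arm or the gripper's body presses on something with over 40 N, if the wrist force passes 120 N, or if a joint passes its speed limit or range.

## Working session

There is one attempt and no reset: what is moved stays moved. The work goes in short steps, Python scripts to look and compute and a tool call to move; the robot and the scene stay as the last step left them, time stands still between calls to the robot, and variables do not carry over. Pictures are saved under pics/ and viewed, about 8 in all and at most 12, crops included, and the job is handed in when it is done.

Besides the shell and the picture viewer there is one more tool, called after ">>>" in YAML: its name, and indented under it one key for each argument. drive_tool: Moves the arm, as the interface text tells. Its arguments: {"type":"object","properties":{"moves":{"type":"array"},"grip_force":{"type":"number"}},"required":["moves"]}

```bash
mkdir -p pics; ls; python3 - <<'E'
from station import *
import cv2,numpy as np
s=get_state(); print({k:np.round(v,3) for k,v in s.items()}); print(tcp_to_grasp)
for n in("top","side"):
    f=grab_frame(n); np.savez(n,**f); cv2.imwrite(f"pics/{n}1.png",f["img"][:,:,::-1])
    print(n,[np.round(f[k],3) for k in("fovy","cx","cy","k1","rvec","tvec")])
E
```

```text
pics
{'t': np.float64(0.0), 'q': array([-0.881,  0.359,  0.011, -0.   , -1.224, -0.288]), 'qd': array([-0.   , -0.001,  0.001, -0.   , -0.   , -0.   ]), 'joint_efforts': array([-1.0000e-03, -5.8272e+01,  2.9306e+01,  6.9970e+00,  7.0000e-03,
       -0.0000e+00]), 'eef_pos': array([ 0.264, -0.621,  0.404]), 'ee_rot': array([-3.141e+00, -2.000e-03,  1.972e+00]), 'force': array([-0.005, -0.623, -0.501]), 'moment': array([ 0.024, -0.024, -0.008]), 'width': np.float64(0.087)}
0.1593
top [np.float64(42.31), np.float64(307.886), np.float64(208.323), np.float64(-0.071), array([ 2.087, -2.144,  0.229]), array([-0.004,  0.462,  1.471])]
side [np.float64(48.88), np.float64(318.916), np.float64(197.019), np.float64(-0.059), array([ 0.124, -2.638,  1.65 ]), array([0.46 , 0.096, 1.155])]
```

View pics/top1.png

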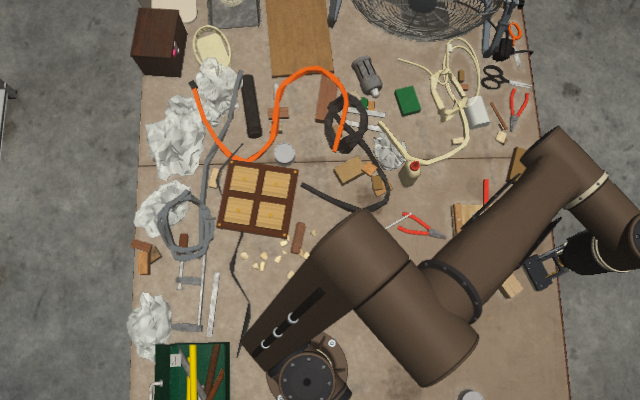

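View pics/side1.png

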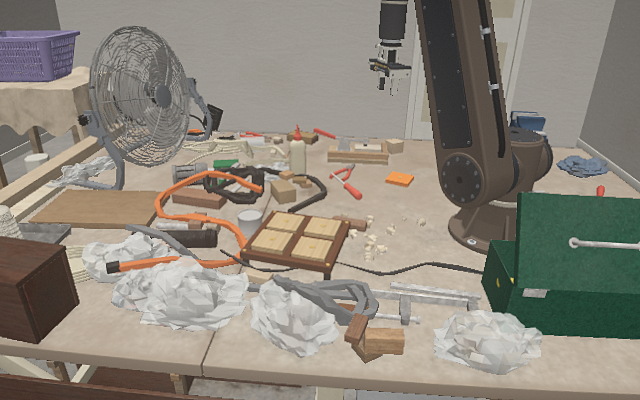

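Top view: the chest is at about (258,200), with covers at about (245,178), (279,184), (239,211) and (271,216). The tin is at (285,153), the handle at (299,237). The side view agrees. Next I'll measure the covers.

```bash
cat > h.py <<'E'
import numpy as np,cv2
def cam(f):
    F=200/np.tan(np.radians(float(f["fovy"]))/2)
    K=np.array([[F,0,float(f["cx"])],[0,F,float(f["cy"])],[0,0,1]]); R=cv2.Rodrigues(f["rvec"])[0]
    return K,np.array([float(f["k1"]),0,0,0]),R,np.array(f["tvec"]).ravel()
def rays(f,uv):
    K,d,R,t=cam(f)
    n=cv2.undistortPoints(np.array(uv,float).reshape(-1,1,2),K,d).reshape(-1,2)
    return np.c_[n,np.ones(len(n))]@R, -R.T@t     # world dirs (depth 1), camera centre
def onplane(f,uv,z):
    D,c=rays(f,uv); return c+D*((z-c[2])/D[:,2])[:,None]
E
python3 - <<'E'
from h import *
for n,box in(("top",(205,150,310,245)),("side",(235,205,355,280))):
    f=np.load(n+".npz"); x0,y0,x1,y1=box
    img=f["img"][:,:,::-1].copy(); hsv=cv2.cvtColor(img,cv2.COLOR_BGR2HSV)
    m=cv2.inRange(hsv,(12,60,150),(28,170,255)); mm=np.zeros_like(m); mm[y0:y1,x0:x1]=m[y0:y1,x0:x1]
    mm=cv2.morphologyEx(mm,cv2.MORPH_CLOSE,np.ones((3,3)))
    cs=[c for c in cv2.findContours(mm,0,2)[0] if cv2.contourArea(c)>200]
    P=[]
    for c in cs:
        (u,v),wh,a=cv2.minAreaRect(c)
        M=cv2.moments(c); u,v=M['m10']/M['m00'],M['m01']/M['m00']
        msk=cv2.drawContours(np.zeros_like(m),[c],-1,255,-1); msk=cv2.erode(msk,np.ones((5,5)))
        vs,us=np.nonzero(msk); D,cc=rays(f,np.c_[us,vs]); z=f["range_z"][vs,us]; W=cc+D*z[:,None]
        A=np.c_[W[:,:2]-W[:,:2].mean(0),np.ones(len(W))]; k=np.linalg.lstsq(A,W[:,2],rcond=None)[0]
        print(n,np.round([u,v],1),cv2.contourArea(c),np.round(wh,1),"plane",np.round(onplane(f,[[u,v]],.047)[0],4),"depth z",np.round(np.median(W,0),4),"slope",k[:2].round(3))
    cv2.drawContours(img,cs,-1,(0,0,255),1)
    cv2.imwrite(f"pics/{n}2.png",cv2.resize(img[y0-10:y1+10,x0-10:x1+10],None,fx=5,fy=5,interpolation=2))
E
```

```text
top [270.  215.2] 590.5 [25.6 25. ] plane [0.4445 0.0951 0.047 ] depth z [0.444  0.0949 0.0492] slope [-2.704 -0.854]
top [238.2 210.4] 578.0 [25.8 25. ] plane [0.4614 0.1886 0.047 ] depth z [0.4619 0.189  0.0458] slope [-2.645 -1.654]
top [275.6 184.1] 561.5 [25.2 24.3] plane [0.5382 0.0775 0.047 ] depth z [0.5382 0.0766 0.0466] slope [-0.024  0.003]
top [244.  178.9] 572.0 [25.8 24.5] plane [0.5567 0.1714 0.047 ] depth z [0.5557 0.171  0.0497] slope [-0.01   0.006]
top [299.6 206.2] 875.0 [94. 30.] plane [0.4693 0.0077 0.047 ] depth z [ 4.733e-01  3.000e-03 -3.000e-04] slope [-0.011  0.006]
top [215.2 168. ] 269.0 [12.9 39.5] plane [0.5928 0.2576 0.047 ] depth z [0.6061 0.2666 0.0082] slope [-1.093 -3.794]
side [318.2 237.1] 1397.5 [36.6 67.8] plane [0.4519 0.1476 0.047 ] depth z [0.4541 0.1508 0.0473] slope [-0.483  0.354]
side [277.1 232.4] 1208.5 [30.3 55. ] plane [0.551 0.137 0.047] depth z [0.5502 0.1463 0.0495] slope [-0.507  0.314]
```

View pics/top2.png

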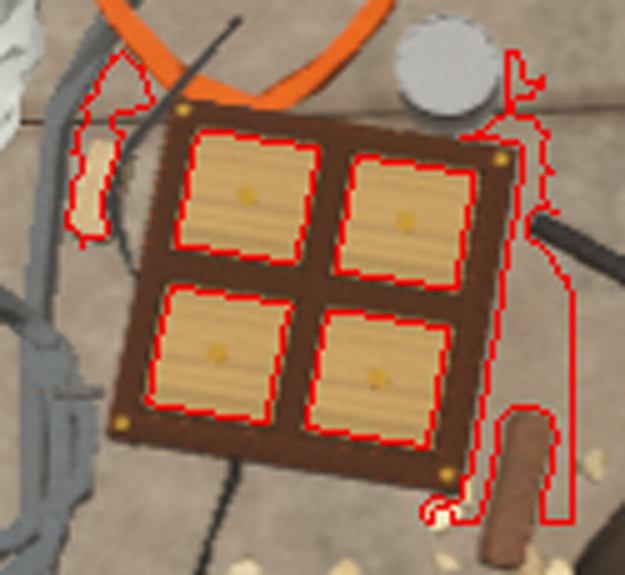

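The four covers are outlined cleanly, with centres A(.4445,.0951), B(.4614,.1886), C(.5382,.0775) and D(.5567,.1714). The chest is yawed by about -10.3°. Next I'll work out the approach, with tool y along chest x so that the narrow 19 mm pad faces the edge.

```bash
cat >> h.py <<'E'
from scipy.spatial.transform import Rotation as Ro
def go(target,yaw=None):
    from station import get_state
    s=get_state(); R=Ro.from_euler('xyz',s["ee_rot"])
    d=R.inv().apply(np.array(target)-s["eef_pos"])*1000
    a=np.zeros(3) if yaw is None else np.degrees((R.inv()*Ro.from_euler('xyz',[np.pi,0,np.radians(yaw)])).as_rotvec())
    print("t",s["t"],"pos",np.round(s["eef_pos"],4),"F",np.round(s["force"],1),"shift mm",np.round(d,1),"turn",np.round(a,1))
E
python3 - <<'E'
from h import *
go([.45,-.30,.40],79.7); go([.533,.1757,.34],79.7); go([.533,.1757,.26],79.7)
E
```

```text
t 0.1 pos [ 0.2639 -0.6211  0.4038] F [0.9 0.6 0. ] shift mm [222.8 296.8   4.1] turn [-0.  -0.1 33.3]
t 0.1 pos [ 0.2639 -0.6211  0.4038] F [0.9 0.6 0. ] shift mm [628.1 559.2  64.7] turn [-0.  -0.1 33.3]
t 0.1 pos [ 0.2639 -0.6211  0.4038] F [0.9 0.6 0. ] shift mm [627.9 559.2 144.7] turn [-0.  -0.1 33.3]
```

>>> drive_tool:
  moves:
    - [222,297,4,0,0,16,1]
    - [222,297,4,0,0,16,1]
    - [222,297,4,0,0,33.3,1]
    - [222,297,4,0,0,33.3,1]
    - [222,297,4,0,0,33.3,1]
    - [222,297,4,0,0,33.3,1]
    - [425,428,30,0,0,33.3,1]
    - [425,428,30,0,0,33.3,1]
    - [425,428,30,0,0,33.3,1]
    - [425,428,30,0,0,33.3,1]
    - [425,428,30,0,0,33.3,1]
    - [425,428,30,0,0,33.3,1]
  grip_force: 10

```text
t: 1.6
eef_pos: [0.4916, -0.0625, 0.3745]
ee_rot: [-3.141, 0.0, 1.393]
force: [0.6, -0.1, 0.8]
width: 0.0007
```

```bash
python3 - <<'E'
from h import *
go([.533,.1757,.30],79.7)
E
```

```text
t 1.6 pos [ 0.4916 -0.0625  0.3745] F [ 0.6 -0.1  0.8] shift mm [241.8  -1.4  74.4] turn [-0.   0.   0.1]
```

>>> drive_tool:
  moves:
    - [242,-1,40,0,0,0,1]
    - [242,-1,40,0,0,0,1]
    - [242,-1,40,0,0,0,1]
    - [242,-1,40,0,0,0,1]
    - [242,-1,40,0,0,0,1]
    - [242,-1,134,0,0,0,1]
    - [242,-1,134,0,0,0,1]
    - [242,-1,134,0,0,0,1]
    - [242,-1,134,0,0,0,1]

```text
t: 2.72
eef_pos: [0.5347, 0.1748, 0.2421]
ee_rot: [3.14, -0.001, 1.39]
force: [0.9, 0.4, -0.0]
width: 0.0004
```

```bash
python3 - <<'E'
from h import *
from station import grab_frame
go([.533,.1757,.228],79.7)
a=grab_frame("top")["img"][130:260,190:330]; b=grab_frame("side")["img"][160:290,225:365]
o=np.vstack([cv2.resize(i,None,fx=4,fy=4,interpolation=2)[:300*2] for i in(a,)])
cv2.imwrite("pics/t3.png",np.hstack([cv2.resize(i,(400,372),interpolation=2) for i in(a,b)])[:,:,::-1])
E
```

```text
t 2.725 pos [0.5347 0.1748 0.2421] F [ 0.9  0.4 -0. ] shift mm [ 0.5 -1.9 14.1] turn [ 0.1 -0.  -0. ]
```

View pics/t3.png

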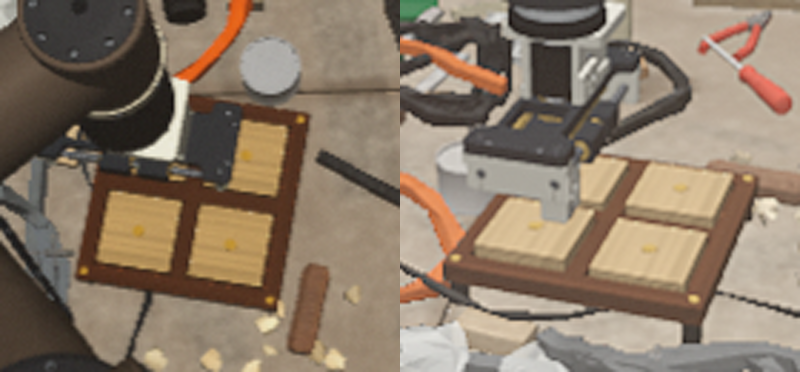

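The fingertips hang over the near side of the far-left cover, D. The side view shows the tip at about (560,215). Now I'll descend and feel.

>>> drive_tool:
  moves:
    - [0,-2,6,0,0,0,1]
    - [0,-2,11,0,0,0,1]
    - [0,-2,12,0,0,0,1]
    - [0,-2,12,0,0,0,1]

```text
t: 3.32
eef_pos: [0.5319, 0.176, 0.2286]
ee_rot: [-3.141, 0.0, 1.392]
force: [0.5, 0.4, 0.1]
width: 0.001
```

>>> drive_tool:
  moves:
    - [0,0,1,0,0,0,1]
    - [0,0,2,0,0,0,1]
    - [0,0,2,0,0,0,1]

```text
t: 3.7
eef_pos: [0.5319, 0.1761, 0.2282]
ee_rot: [3.141, -0.0, 1.392]
force: [-6.7, -0.2, 15.3]
width: 0.0006
```

>>> drive_tool:
  moves:
    - [0,0,1,0,0,0,1]
    - [0,0,1,0,0,0,1]

```text
t: 3.95
eef_pos: [0.5319, 0.1761, 0.2282]
ee_rot: [3.14, -0.0, 1.392]
force: [-10.0, -1.2, 24.9]
width: 0.0005
```

D is solid: 15 to 25 N with no travel, at a height of 50 mm. A is next, pressing its far (+x) edge.

>>> drive_tool:
  moves:
    - [0,0,-15,0,0,0,1]
    - [0,0,-28,0,0,0,1]
    - [0,0,-28,0,0,0,1]

```text
t: 4.32
eef_pos: [0.5323, 0.1762, 0.2549]
ee_rot: [3.14, -0.002, 1.392]
force: [0.8, -0.2, 0.3]
width: 0.0005
```

```bash
python3 - <<'E'
from h import *
go([.4681,.0908,.23],79.7)
E
```

```text
t 4.325 pos [0.5323 0.1762 0.2549] F [ 0.8 -0.2  0.3] shift mm [-95.6 -48.   24.6] turn [ 0.1 -0.1  0. ]
```

>>> drive_tool:
  moves:
    - [-96,-48,0,0,0,0,1]
    - [-96,-48,0,0,0,0,1]
    - [-96,-48,0,0,0,0,1]
    - [-96,-48,15,0,0,0,1]
    - [-96,-48,23,0,0,0,1]
    - [-96,-48,23,0,0,0,1]

```text
t: 5.08
eef_pos: [0.4676, 0.0902, 0.2299]
ee_rot: [-3.14, 0.001, 1.392]
force: [-0.5, -0.2, -0.8]
width: 0.0005
```

>>> drive_tool:
  moves:
    - [0,0,1,0,0,0,1]
    - [0,0,2,0,0,0,1]
    - [0,0,2,0,0,0,1]

```text
t: 5.45
eef_pos: [0.4676, 0.0901, 0.2288]
ee_rot: [3.141, -0.0, 1.391]
force: [0.8, 0.7, 0.8]
width: 0.0006
```

>>> drive_tool:
  moves:
    - [0,0,1,0,0,0,1]
    - [0,0,1.5,0,0,0,1]
    - [0,0,1.5,0,0,0,1]

```text
t: 5.82
eef_pos: [0.4676, 0.0901, 0.2273]
ee_rot: [3.141, -0.0, 1.391]
force: [0.7, -0.2, 1.5]
width: 0.0006
```

>>> drive_tool:
  moves:
    - [0,0,1,0,0,0,1]
    - [0,0,1.5,0,0,0,1]
    - [0,0,1.5,0,0,0,1]

```text
t: 6.2
eef_pos: [0.4683, 0.0903, 0.2262]
ee_rot: [3.14, -0.001, 1.392]
force: [2.2, -1.5, 4.7]
width: 0.0004
```

>>> drive_tool:
  moves:
    - [0,0,1,0,0,0,1]
    - [0,0,1.5,0,0,0,1]
    - [0,0,1.5,0,0,0,1]

```text
t: 6.58
eef_pos: [0.4687, 0.0902, 0.2253]
ee_rot: [3.139, -0.001, 1.392]
force: [3.3, -3.7, 9.4]
width: 0.0003
```

```bash
python3 - <<'E'
from h import *
from station import grab_frame
f=grab_frame("side"); b=f["img"][195:285,235:365]
cv2.imwrite("pics/s4.png",cv2.resize(b,None,fx=6,fy=6,interpolation=2)[:,:,::-1])
E
```

```text
(no output)
```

View pics/s4.png

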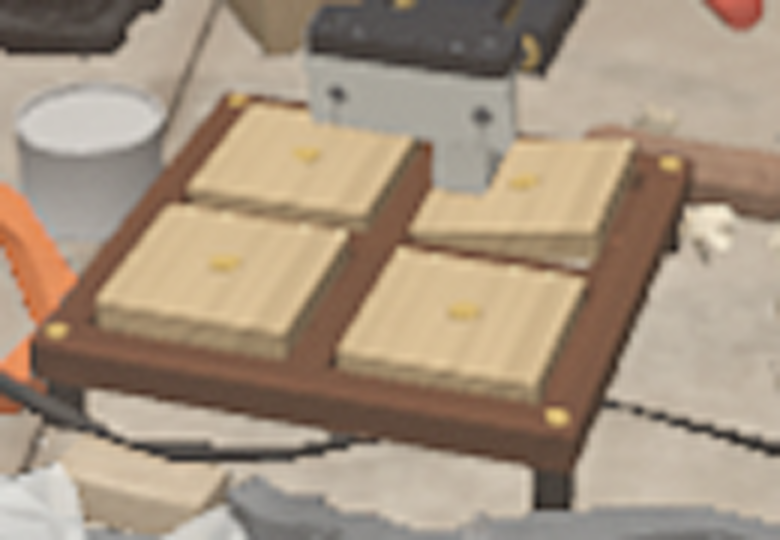

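Cover A (seen at (525,190)) is clearly tipped: its robot-side edge has lifted, with a gap at (585,262), and the edge under the finger is down. So A rocks. I'll lift off and move to its middle.

>>> drive_tool:
  moves:
    - [0,0,-8,0,0,0,1]
    - [0,0,-20,0,0,0,1]
    - [0,0,-20,0,0,0,1]
    - [0,0,-20,0,0,0,1]

```text
t: 7.12
eef_pos: [0.4673, 0.09, 0.2441]
ee_rot: [-3.141, -0.0, 1.391]
force: [-0.2, 0.8, -0.7]
width: 0.0005
```

```bash
python3 - <<'E'
from h import *
go([.4445,.0951,.23],79.7)
E
```

```text
t 7.125 pos [0.4673 0.09   0.2441] F [-0.2  0.8 -0.7] shift mm [  0.9 -23.3  14.1] turn [-0. -0.  0.]
```

>>> drive_tool:
  moves:
    - [1,-23.3,0,0,0,0,1]
    - [1,-23.3,0,0,0,0,1]
    - [1,-23.3,0,0,0,0,1]
    - [1,-23.3,9,0,0,0,1]
    - [1,-23.3,14,0,0,0,1]
    - [1,-23.3,14,0,0,0,1]

```text
t: 7.88
eef_pos: [0.4447, 0.095, 0.2294]
ee_rot: [-3.14, 0.001, 1.391]
force: [-0.1, -0.2, -0.6]
width: 0.0007
```

>>> drive_tool:
  moves:
    - [0,0,1,0,0,0,1]
    - [0,0,2,0,0,0,1]
    - [0,0,3,0,0,0,1]
    - [0,0,4,0,0,0,1]
    - [0,0,4,0,0,0,1]

```text
t: 8.5
eef_pos: [0.4449, 0.0953, 0.2268]
ee_rot: [3.141, -0.0, 1.392]
force: [-1.9, -0.7, 8.5]
width: 0.0006
```

>>> drive_tool:
  moves:
    - [0,0,0.7,0,0,0,1]
    - [0,0,1.3,0,0,0,1]
    - [0,0,1.3,0,0,0,1]

```text
t: 8.88
eef_pos: [0.4449, 0.0953, 0.2257]
ee_rot: [3.141, -0.0, 1.392]
force: [-3.4, -0.3, 10.3]
width: 0.0005
```

Sinking has begun, so I'll carry on towards 15–20 N at the home height (TCP about 0.222).

>>> drive_tool:
  moves:
    - [0,0,1,0,0,0,1]
    - [0,0,2,0,0,0,1]
    - [0,0,2,0,0,0,1]

```text
t: 9.25
eef_pos: [0.4449, 0.0953, 0.2237]
ee_rot: [3.141, -0.0, 1.392]
force: [-2.7, -1.0, 10.2]
width: 0.0006
```

>>> drive_tool:
  moves:
    - [0,0,1,0,0,0,1]
    - [0,0,2,0,0,0,1]
    - [0,0,2,0,0,0,1]

```text
t: 9.62
eef_pos: [0.4449, 0.0953, 0.2223]
ee_rot: [3.141, -0.0, 1.392]
force: [-8.0, -0.2, 21.2]
width: 0.0002
```

The cover bottomed out with the tip at 44.3 mm and 21 N. I'll hold briefly, then lift and retreat.

>>> drive_tool:
  moves:
    - [0,0,0.5,0,0,0,1]
    - [0,0,0.5,0,0,0,1]
    - [0,0,-10,0,0,0,1]
    - [0,0,-60,0,0,0,1]
    - [0,0,-120,0,0,0,1]
    - [0,0,-140,0,0,0,1]
    - [-120,0,-140,0,0,0,1]
    - [-240,0,-140,0,0,0,1]
    - [-240,0,-140,0,0,0,1]
    - [-240,0,-140,0,0,0,1]
    - [-240,0,-140,0,0,0,1]
    - [-240,0,-140,0,0,0,1]

```text
t: 11.12
eef_pos: [0.4019, -0.1411, 0.361]
ee_rot: [3.141, -0.0, 1.39]
force: [0.5, -0.0, -0.4]
width: 0.0011
```

```bash
python3 - <<'E'
from h import *
from station import grab_frame
f=grab_frame("side"); b=f["img"][195:285,235:365]
cv2.imwrite("pics/s5.png",cv2.resize(b,None,fx=6,fy=6,interpolation=2)[:,:,::-1])
t=grab_frame("top"); o=np.load("top.npz")
for n,(u,v) in dict(A=(270,215),B=(238,210),C=(275,184),D=(244,179)).items():
    us,vs=[a.ravel() for a in np.meshgrid(np.arange(u-7,u+8),np.arange(v-7,v+8))]; r=[]
    for g in(o,t):
        D,c=rays(g,np.c_[us,vs]); W=c+D*g["range_z"][vs,us][:,None]
        k=np.linalg.lstsq(np.c_[W[:,:2]-W[:,:2].mean(0),np.ones(len(W))],W[:,2],rcond=None)[0]; r+=[np.median(W[:,2]),*k[:2]]
    print(n,np.round(r,4))
E
```

```text
A [ 0.0492 -3.2831 -1.0316  0.6397 -0.713  -0.198 ]
B [ 0.0459 -3.0175 -1.8964  0.0485 -1.9054 -3.8044]
C [ 0.0466 -0.0094  0.0037  0.607  -0.3601 -0.0561]
D [ 0.0499 -0.0284  0.0216  0.5909 -2.8476 -1.0008]
```

View pics/s5.png

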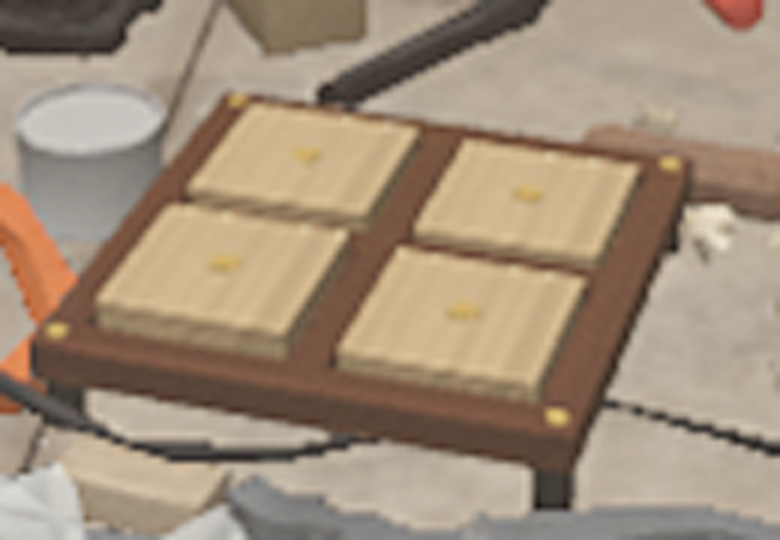

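Cover A now lies flat and low in its well: the gap at (585,262) has gone and its rim is just above the block. The arm hides the top view, so I'll check the height from the side view's depth before handing in.

```bash
python3 - <<'E'
from h import *
from station import *
o=np.load("side.npz"); t=grab_frame("side"); z={}
for n,(u,v) in dict(A=(322,227),B=(312,246),C=(286,220),D=(272,239)).items():
    us,vs=[a.ravel() for a in np.meshgrid(np.arange(u-7,u+8),np.arange(v-4,v+5))]; r=[]
    for g in(o,t):
        D,c=rays(g,np.c_[us,vs]); r.append(np.median((c+D*g["range_z"][vs,us][:,None])[:,2]))
    z[n]=r[1]; print(n,np.round(r,4))
s=get_state(); print(s["force"].round(1))
if .040<z["A"]<.0465: job_done(); print("done")
E
```

```text
A [0.0483 0.0433]
B [0.0471 0.0474]
C [0.0458 0.0461]
D [0.0512 0.0511]
[-0.1 -0.3 -0.2]
the job is handed in; nothing more can be done
done
```

The unseated cover was the near-right one. I rocked it, pressed it home and handed the job in at about 11 s of the 58 s allowed.

- **Finding it:** The far-left cover was solid, taking 15 to 25 N at its edge without moving. The near-right cover gave about 2 mm at up to 9.4 N, and the side picture showed it clearly tipped. I did not need to press the other two.
- **Seating it:** I pressed on its middle, and it sank until it stopped with the fingertip at 44.3 mm above the bench and 21 N, slightly over the suggested 15 to 20 N. I held it there about a quarter of a second with a further 0.5 mm of push, so the force may have gone a little above 21 N. Then I lifted off and moved the arm away.
- **Last checks:** The side camera's depth shows this cover going from 48.3 to 43.3 mm, while the other three stayed within 0.3 mm. The last side picture shows it flat. The wrist force is about zero, so the arm is touching nothing.
- **Not confirmed:** The arm blocked the top camera, so its repeat depth reading was useless, and I did not measure the final tilt. I did not measure whether the tin, bolt and handle stayed put. The moves were planned clear of the tin and handle; I never located the bolt.

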